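# Pedal bin: drop the onion into the soup bowl

## Task

Set the soup bowl upright on the counter under the mouth of the white vegetable bin, close up to the bin's column, and let go of it. Then press the bin's pedal all the way down to its stop so that the flap tilts out and the onion rolls into the bowl, and let the pedal come back up. Leave the bowl with the onion in it standing there, and do not shift the mug or the wooden spoon.

Things in the scene. Friction and masses are not known exactly. Their poses are not given: they have to be found in the camera images.
- bin: white plastic bin, fixed. Origin on the counter at the middle of the column's front face; its own -y is the front. Column x -70..70, y 0..140, z 0..100 mm; on it a barred hopper x -72..72, y -50..140, z 100..240 mm, overhanging the column's front by 50 mm (underside 105 mm up). The onion lies inside behind the front flap, on a floor sloping to the front
- flap (a joint): grey flap in the hopper's front, 82 wide, 85 high, hinged along its top edge 212 mm up and linked to the pedal: 0 = shut, 0.96 rad = tilted out to bin -y (reaching 120 mm in front of the column). The onion rolls out only when it is nearly fully open
- drop (a point): point on the counter 95 mm in front of the column's front face, on the bin's middle line, below where the onion falls; the bowl's centre belongs here. Axes as the bin's
- pedal (a joint): rad: 0 = up at rest, 0.30 = down at its stop. Aluminium plate 60 wide, 140 long, 8 thick on the bin's +x side, centred at bin x +135 mm, hinged at bin y +50 mm, 40 mm up, free end towards bin -y; at rest it rises 0.30 rad to the free end. Needs about 7 N near the free end; a spring brings it up
- pedal_pad (a point): point on the pedal's upper face, on its middle line, 30 mm from the free end: where to press. At rest 76 mm above the counter, at the stop about 44 mm; moves with the pedal
- bowl: white ceramic soup bowl, 140 mm across the rim, 60 mm high, wall about 5 mm, 0.2 to 0.4 kg. Origin at the centre of its underside, z up; can be pinched by the rim from above
- onion: onion, a hard brown ball of 66 mm diameter with a small neck, about 0.12 kg, inside the bin behind the flap. Origin at its centre
- mug: blue enamel mug, 80 mm across, 85 mm high, handle at its own +y. Origin at the centre of its underside. Must stay where it is
- spoon: wooden spoon 190 mm long lying on the counter, along its own x. Must stay where it is
Not all that is in view belongs to the job. Of the things that look like the bowl, the smallest one is meant. There is more than one size of the onion; the one meant has the size given above.

How it is judged:
By the outcome, as a careful person would: the job done as asked, in the order asked, and still so for the second after the job is handed in, with the robot touching nothing.
It also fails if it takes over 58 s, if anything falls off the work surface, if the arm or the gripper's body presses on something with over 40 N, if the wrist force passes 120 N, or if a joint passes its speed limit or range.

## Robot

A 7-joint arm with a two-finger parallel gripper is mounted at the origin on the work surface. World frame = base frame: x ahead of the robot, y to its left, z up, the work surface at z = 0. Lengths are in m, angles in rad, forces in N, time in s.
With the tool pointing down it reaches from about 0.425 to 1.025 m from the base axis. Payload 3.6 kg.
Tool frame: the origin (TCP) lies at the very end of the fingers, on their centre line; the grasp point (between the pads) lies 19 mm behind it; z points along the fingers, y is the line along which they close (so a half turn about z gives the same grasp; the last joint's range is limited). The gripper opens to 85 mm and grips with 20 to 120 N. Pads are 22 mm wide; open, the fingers measure 114 mm over their backs; the gripper's body (76 mm by 85 mm) begins 54 mm behind the grasp point. The pads swing forward as they close: fully open they stand 13 mm farther back than shut.
Start: joints at [-1.375, 0.591, 0.048, 1.609, -0.033, 0.943, -0.034], TCP at [0.207, 0.695, 0.201] pointing down, gripper open.
Joint ranges: [-2.69, 2.69], [-0.47, 2.24], [-1.27, 1.36], [0.19, 2.51], [-1.53, 4.68], [0.08, 2.07], [-3.09, 3.09]. Speed limits (rad/s): [2.57, 2.57, 3.14, 3.14, 3.14, 3.14, 3.14].

## Interface

Orientations are given as [roll, pitch, yaw] about the fixed x, y, z axes, in that order (R = Rz(yaw) Ry(pitch) Rx(roll)).
In Python, from bench import ctrl gives the robot as it stands.
- The arm moves only by the tool apply_moves, never from a script. Its argument "plan" is a list of rows, each a list of 7 numbers: the shift along the tool's x, y, z in cm, then the turn, a rotation vector about the tool's x, y, z in rad, then the opening, from 0 (shut) to 1 (fully open). In form: [[dx, dy, dz, ax, ay, az, fingers], ...]. A call has 1 to 12 rows; each row shifts and turns the commanded pose from where the row before left it, along the tool's axes as they then stand; what a row does not reach is not made up. A row lasts 1/8 s, in which the tool goes at most 62.5 mm and 10.7 degrees, less where a joint would pass 70% of its speed; a pose out of reach is approached as far as the arm can. A call with a gripper value outside its range is refused whole. The fingers move at their own pace and stop on an object; "grip_force" is the grip in N (left out, the last holds). Time passes only in rows, so rows that do not move let the fingers close. It gives the time, the measured TCP pose, the force, the opening and the grip force at its end, in the units of the state.
- ctrl.observe(): the state, without advancing time (a new reading comes with each control period).
- ctrl.camera(name): name is "side" or "top" or "wrist"; returns a dict with "frame" (480x640x3 uint8, blue, green, red), "K" (3x3 intrinsics, pixels), "rvec" (rotation vector, rad) and "tvec" (3), from world to camera coordinates, as OpenCV has them. Camera axes: x right, y down, z forward; pixel columns grow to the right and rows downward; lengths in m; the calibration is good to about 2 mm. The wrist camera is an equidistant fisheye: a pixel r from the principal point sees the ray r / f radians off the axis. A picture is of the moment at which its call begins. There is no depth.
- ctrl.finish_job(): hands the job in; it is judged then, once.
The state is a dict: "t": time; "q": joint angles; "joint_velocities": joint speeds; "tau": joint torques, N m; "tcp_pos": TCP position; "ee_rot": TCP orientation; "contact_force": force on the tool from outside, world axes, zero at the start; "torque": the same for the moment, N m; "opening": finger opening in m; "grasp_force": force on a finger pad.
Only numpy, scipy, OpenCV 4.12 (cv2) and the standard library are available. Lean on these libraries where they do the work, as an engineer would, in place of code of your own. Each camera call takes 0.05 s, during which the arm holds its last target. There are 200 camera calls.

## Working session

There is one attempt and no reset: what is moved stays moved. The work goes in short steps, Python scripts to look and compute and a tool call to move; the robot and the scene stay as the last step left them, time stands still between calls to the robot, and variables do not carry over. Pictures are saved under pics/ and viewed, at most 10 in all, crops included, and the job is handed in when it is done.

Besides the shell and the picture viewer there is one more tool, called after "Call:" as name(argument=value, ...), one argument or row to a line, values as JSON. apply_moves: Moves the arm, as the interface text tells. Its arguments: {"type":"object","properties":{"plan":{"type":"array"},"grip_force":{"type":"number"}},"required":["plan"]}

```bash
mkdir -p pics; cat > h.py <<'E'
import numpy as np,cv2,json
from bench import ctrl
def snap(n,f):
    c=ctrl.camera(n); cv2.imwrite(f'pics/{f}.png',c['frame'])
    np.savez(f'pics/{f}.npz',K=c['K'],r=c['rvec'],t=c['tvec']); return c
def px2w(f,u,v,z):
    d=np.load(f'pics/{f}.npz');R=cv2.Rodrigues(d['r'])[0];t=d['t'].reshape(3)
    ray=R.T@np.linalg.inv(d['K'])@np.array([u,v,1.]);o=-R.T@t
    return o+ray*(z-o[2])/ray[2]
def w2px(f,P):
    d=np.load(f'pics/{f}.npz');return cv2.projectPoints(np.array(P,float).reshape(-1,1,3),d['r'],d['t'],d['K'],None)[0].reshape(-1,2)
E
python3 -c "
from h import *
snap('top','top0');snap('side','side0')
s=ctrl.observe();print(s['tcp_pos'],s['ee_rot'],s['t'],s['opening'])
for f in('top0','side0'):
  d=np.load(f'pics/{f}.npz');print(d['K'],-cv2.Rodrigues(d['r'])[0].T@d['t'].reshape(3))
"
```

```text
[0.20694308 0.69400812 0.20037544] [-3.13961086e+00  1.31859913e-04  2.85189940e+00] 0.1 0.08530516128988422
[[465.58752466   0.         318.52645873]
 [  0.         465.58752466 235.07268695]
 [  0.           0.           1.        ]] [ 0.45539888 -0.14572973  1.08381283]
[[531.49275231   0.         317.95127152]
 [  0.         531.49275231 237.9006552 ]
 [  0.           0.           1.        ]] [0.41999707 0.92170818 1.00392293]
```

View pics/top0.png

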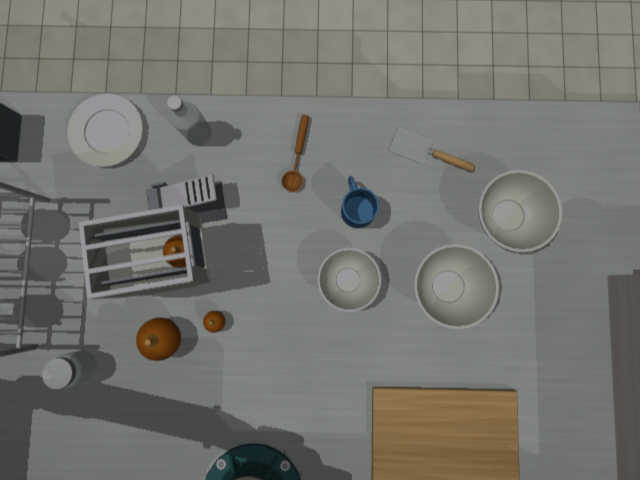

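View pics/side0.png

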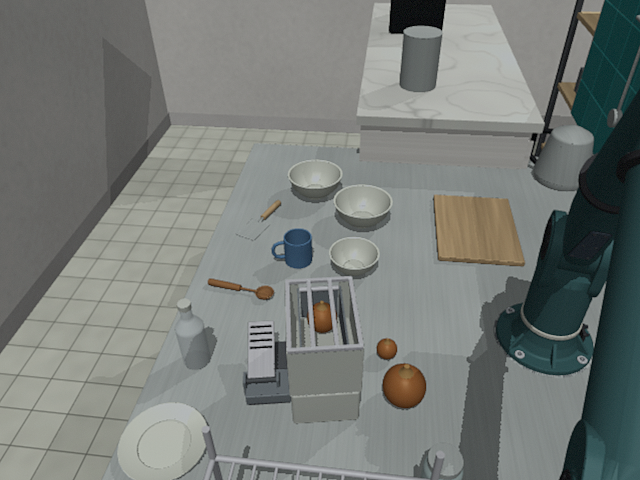

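The top view has image up as +x and left as +y. The smallest bowl is at about (350,280), the mug at (360,208), the spoon from (303,118) to (292,182), the bin at (80–205, 207–298) and the pedal at (188,192). The bin's front faces image right. I'll enlarge this area.

```bash
python3 -c "
import cv2
i=cv2.imread('pics/top0.png')[165:315,70:270];cv2.imwrite('pics/c1.png',cv2.resize(i,None,fx=4,fy=4,interpolation=cv2.INTER_CUBIC))
"
```

```text
(no output)
```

View pics/c1.png

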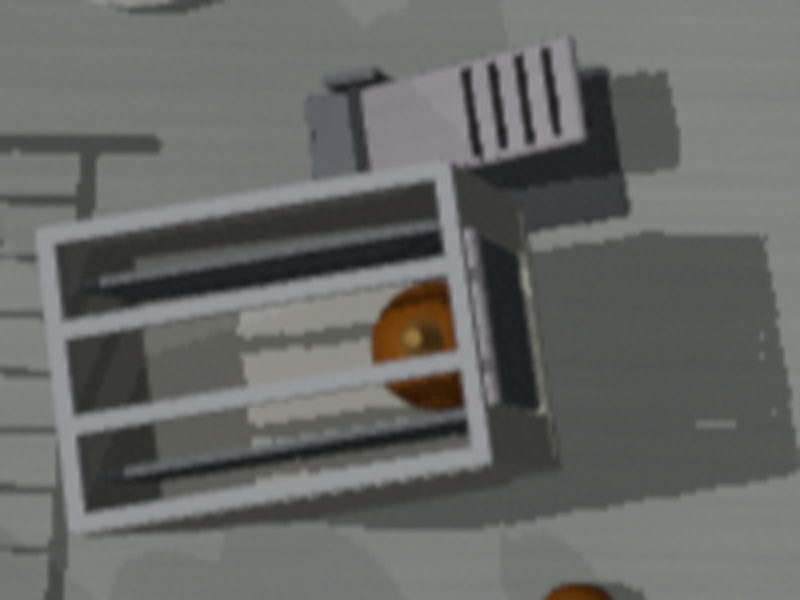

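```bash
cat > m.py <<'E'
from h import *
f=lambda p:((p[0]+.5)/4+69.5,(p[1]+.5)/4+164.5)
mod=np.array([[72,140],[72,-50],[-72,-50],[-72,140]])/1000
W=np.array([px2w('top0',*f(p),.24)[:2] for p in[(36,232),(448,163),(492,467),(78,533)]])
a=mod-mod.mean(0);b=W-W.mean(0)
U,S,Vt=np.linalg.svd(a.T@b);R=(U@Vt).T
O=W.mean(0)-R@mod.mean(0);yaw=np.arctan2(R[1,0],R[0,0])
print('bin',O,yaw,'res mm',(W-(mod@R.T+O)).round(4).tolist(),np.linalg.det(R))
B=lambda x,y:O+R@np.array([x,y])/1000
if __name__=='__main__':
  print('drop',B(0,-95)); 
  pad=B(135,50-110*np.cos(.3)-8*np.sin(.3));print('pad',pad)
  for p in[(573,38),(586,138)]: print('pedal end',px2w('top0',*f(p),.085),)
  print('model',B(165,50-140*np.cos(.3)),B(105,50-140*np.cos(.3)))
  P=np.array([px2w('top0',u,v,.06)[:2] for u,v in[(318,280),(382,280),(350,248.5),(350,311)]])
  print('bowl',P.round(3).tolist())
  for n,z,ps in[('mug',.085,[(342,208),(378,208),(360,190),(360,226)]),('spoon',.01,[(304,115),(291,190)])]:
    print(n,[px2w('top0',*p,z)[:2].round(3).tolist() for p in ps])
  # bowl by segmentation
  im=cv2.imread('pics/top0.png');g=cv2.cvtColor(im,cv2.COLOR_BGR2HSV)
  print(im[280,340],im[280,321],im[240,300])
E
python3 m.py
```

```text
bin [0.52456513 0.15244164] 0.1925302241887729 res mm [[-0.0017, 0.0015], [-0.002, -0.0001], [0.0005, -0.0002], [0.0032, -0.0012]] 0.9999999999999996
drop [0.54274271 0.05919693]
pad [0.66806365 0.12188328]
pedal end [0.70081355 0.1003959  0.085     ]
pedal end [0.6452008  0.09061031 0.085     ]
model [0.70254089 0.1018135 ] [0.64364949 0.09033292]
bowl [[0.475, -0.135], [0.478, -0.275], [0.545, -0.204], [0.409, -0.206]]
mug [[0.631, -0.184], [0.633, -0.263], [0.672, -0.223], [0.592, -0.224]]
spoon [[0.868, -0.093], [0.685, -0.067]]
[156 153 152] [80 87 86] [128 130 128]
```

Call:
apply_moves(
  plan=[
    [0, 0, -5.3, 0, 0, -0.16, 1],
    [0, 0, -5.3, 0, 0, -0.16, 1],
    [0, 0, -5.3, 0, 0, -0.16, 0.6],
    [-2.1, -5.4, 0, 0, 0, 0, 0.6],
    [-2.1, -5.4, 0, 0, 0, 0, 0.6],
    [-2.1, -5.4, 0, 0, 0, 0, 0.6],
    [-2.1, -5.4, 0, 0, 0, 0, 0.6],
    [-2.1, -5.4, 0, 0, 0, 0, 0.6],
    [0, 0, 0, 0, 0, 0, 0.6],
  ],
)

```text
t: 1.23
tcp_pos: [0.3655, 0.4435, 0.3603]
ee_rot: [-3.138, 0.001, -2.962]
contact_force: [-0.0, 0.4, 0.4]
opening: 0.0512
grasp_force: 0.0
```

```bash
cat > go.py <<'E'
import sys
from h import *
from scipy.spatial.transform import Rotation as Ro
def go(x,y,z,yaw=3.334):
    s=ctrl.observe();R=Ro.from_euler('xyz',s['ee_rot'])
    T=Ro.from_euler('xyz',[np.pi,0,yaw])
    print('t',s['t'],'tcp',s['tcp_pos'].round(4),'rot',s['ee_rot'].round(3),'q',np.round(s['q'],2),'F',s['contact_force'].round(1),'open',round(s['opening'],4),s['grasp_force'])
    print('turn',(R.inv()*T).as_rotvec().round(3),'shift cm (before turn)',(R.inv().apply(np.array([x,y,z])-s['tcp_pos'])*100).round(2),'(after)',(T.inv().apply(np.array([x,y,z])-s['tcp_pos'])*100).round(2))
if __name__=='__main__': go(*map(float,sys.argv[1:]))
E
python3 go.py .489 -.271 .3
```

```text
t 1.225 tcp [0.3655 0.4435 0.3603] rot [-3.138e+00  1.000e-03 -2.962e+00] q [-0.96  0.25  0.    1.77  0.    1.13  0.79] F [-0.   0.4  0.4] open 0.0512 0.0
turn [-0.003  0.001 -0.013] shift cm (before turn) [  0.64 -72.49   6.27] (after) [  1.54 -72.5    6.03]
```

Call:
apply_moves(
  plan=[
    [0.1, -6, 0, 0, 0, -0.01, 0.6],
    [0.1, -6, 0, 0, 0, 0, 0.6],
    [0.1, -6, 0, 0, 0, 0, 0.6],
    [0.1, -6, 0, 0, 0, 0, 0.6],
    [0.1, -6, 0, 0, 0, 0, 0.6],
    [0.1, -6, 0, 0, 0, 0, 0.6],
    [0.1, -6, 0, 0, 0, 0, 0.6],
    [0.1, -6, 0, 0, 0, 0, 0.6],
    [0.1, -6, 1, 0, 0, 0, 0.6],
    [0.1, -6, 2, 0, 0, 0, 0.6],
    [0.1, -6, 2, 0, 0, 0, 0.6],
    [0.1, -6, 2, 0, 0, 0, 0.6],
  ],
)

```text
t: 2.72
tcp_pos: [0.493, -0.2569, 0.2903]
ee_rot: [3.141, 0.001, -2.939]
contact_force: [1.2, 0.9, 1.6]
opening: 0.0513
grasp_force: 0.0
```

```bash
python3 go.py .489 -.271 .12; python3 -c "
from h import *
snap('wrist','w1')"
```

```text
t 2.725 tcp [ 0.493  -0.2569  0.2903] rot [ 3.141e+00  1.000e-03 -2.939e+00] q [-0.01  0.31  0.53  1.91 -0.19  0.97  2.38] F [1.2 0.9 1.6] open 0.0513 0.0
turn [0.001 0.001 0.01 ] shift cm (before turn) [ 0.69 -1.31 17.02] (after) [ 0.67 -1.31 17.03]
```

View pics/w1.png

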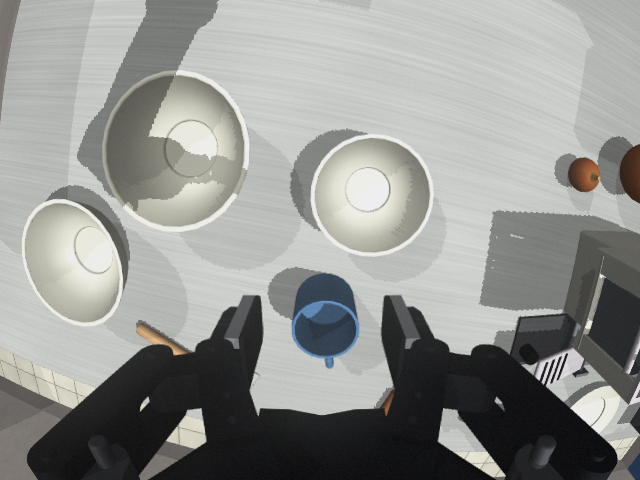

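The wrist view shows the target bowl's rim spanning columns 311–433 and rows 135–256. The mug sits between the fingers only because of parallax. I'll check the bowl position by fitting to these rim points.

```bash
python3 - <<'E'
from h import *
from scipy.optimize import least_squares
d=np.load('pics/w1.npz');R=cv2.Rodrigues(d['r'])[0];K=d['K'];t=d['t'].reshape(3)
def fe(P):
    p=P@R.T+t;n=np.hypot(p[:,0],p[:,1]);th=np.arctan2(n,p[:,2])
    return p[:,:2]/n[:,None]*th[:,None]*K[0,0]+K[:2,2]
a=np.linspace(0,2*np.pi,720)
def ext(c,r,z):
    u=fe(np.c_[c[0]+r*np.cos(a),c[1]+r*np.sin(a),np.full(720,z)]);return np.r_[u.min(0),u.max(0)]
m=np.array([311,135,433,256.])
s=least_squares(lambda p:ext(p[:2],p[2],.06)-m,[.476,-.205,.07]);print(s.x,s.fun)
E
```

```text
[ 0.47852879 -0.20219567  0.06862607] [ 0.08248989 -0.08355689 -0.08735464  0.08721782]
```

```bash
python3 go.py .4899 -.2671 .042
```

```text
t 2.775 tcp [ 0.4915 -0.2666  0.2883] rot [-3.134e+00 -3.000e-03 -2.949e+00] q [-0.01  0.32  0.54  1.91 -0.19  0.96  2.38] F [ 1.4 -6.9  0.7] open 0.0509 0.0
turn [-0.008 -0.003  0.   ] shift cm (before turn) [ 0.08  0.17 24.63] (after) [ 1.600e-01 -2.000e-02  2.463e+01]
```

Call:
apply_moves(
  plan=[
    [0.1, 0, 5, 0, 0, 0, 0.6],
    [0.05, 0, 5, 0, 0, 0, 0.6],
    [0, 0, 5, 0, 0, 0, 0.6],
    [0, 0, 3.8, 0, 0, 0, 0.6],
    [0, 0, 0, -0.15, 0, 0, 0.6],
    [0, 0, 0, 0, 0, 0, 0.6],
    [0, 0, 0, 0, 0, 0, 0.6],
  ],
)

```text
t: 3.65
tcp_pos: [0.4907, -0.256, 0.103]
ee_rot: [2.992, 0.0, -2.941]
contact_force: [1.0, -0.5, 1.0]
opening: 0.0511
grasp_force: 0.0
```

```bash
python3 go.py .4899 -.2671 .042
```

```text
t 3.65 tcp [ 0.4907 -0.256   0.103 ] rot [ 2.992  0.    -2.941] q [ 0.25  0.58  0.32  2.01 -0.43  0.73  2.64] F [ 1.  -0.5  1. ] open 0.0511 0.0
turn [ 0.15  -0.001  0.008] shift cm (before turn) [ 0.3  -1.97  5.87] (after) [ 0.29 -1.07  6.1 ]
```

Call:
apply_moves(
  plan=[
    [0.3, -1.1, 0.2, 0, 0, 0, 0.6],
    [0, -0.3, 1.9, 0, 0, 0, 0.6],
    [0, -0.3, 1.9, 0, 0, 0, 0.6],
    [0, -0.3, 1.9, 0, 0, 0, 0.6],
    [0, 0, 0, 0, 0, 0, 0.6],
    [0, 0, 0, 0, 0, 0, 0.6],
  ],
)

```text
t: 4.4
tcp_pos: [0.4896, -0.2682, 0.0416]
ee_rot: [2.991, -0.0, -2.941]
contact_force: [0.4, 0.4, 1.2]
opening: 0.0512
grasp_force: 0.0
```

```bash
python3 go.py .4899 -.2671 .042;python3 -c "
from h import *
snap('wrist','w2')"
```

```text
t 4.4 tcp [ 0.4896 -0.2682  0.0416] rot [ 2.991 -0.    -2.941] q [ 0.3   0.67  0.26  2.02 -0.49  0.62  2.71] F [0.4 0.4 1.2] open 0.0512 0.0
turn [ 0.15  -0.001  0.008] shift cm (before turn) [-0.06  0.11 -0.02] (after) [-0.05  0.1  -0.04]
```

View pics/w2.png

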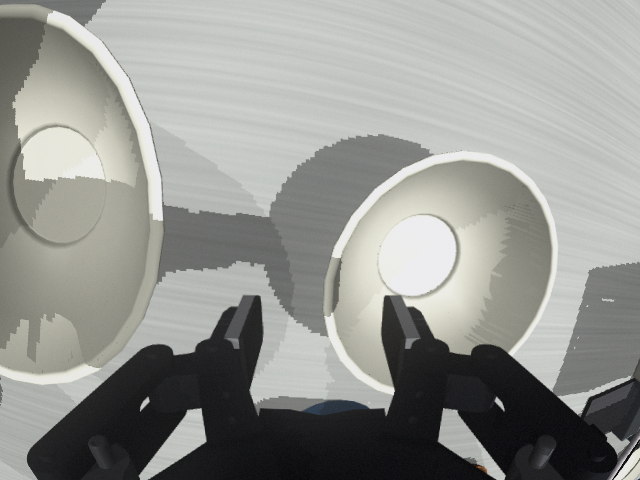

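The rim lies midway between the fingers, at about column 330 between the pads at 262 and 385, with the right finger inside the bowl. I'll close now.

Call:
apply_moves(
  plan=[
    [0, 0, 0, 0, 0, 0, 0],
    [0, 0, 0, 0, 0, 0, 0],
    [0, 0, 0, 0, 0, 0, 0],
    [0, 0, 0, 0, 0, 0, 0],
    [0, 0, 0, 0, 0, 0, 0],
    [0, 0, 0, 0, 0, 0, 0],
    [0, 0, 0, 0, 0, 0, 0],
  ],
  grip_force=45,
)

```text
t: 5.32
tcp_pos: [0.4896, -0.2681, 0.0418]
ee_rot: [2.992, -0.0, -2.941]
contact_force: [0.5, -0.3, -0.7]
opening: -0.0001
grasp_force: 0.0
```

Call:
apply_moves(
  plan=[
    [0, -0.15, -1, 0, 0, 0, 0],
    [0, 0.3, -2, 0, 0, 0, 0],
    [0, 0.3, -2, 0, 0, 0, 0],
    [0, 0, 0, 0, 0, 0, 0],
    [0, 0, 0, 0, 0, 0, 0],
  ],
)

```text
t: 5.95
tcp_pos: [0.4902, -0.271, 0.0922]
ee_rot: [2.992, 0.0, -2.941]
contact_force: [-0.3, 0.1, -1.1]
opening: 0.0002
grasp_force: 0.0
```

```bash
python3 -c "
from h import *
from go import go
go(.55,0,.1)
a=snap('top','t2')['frame'];b=snap('side','s2')['frame'];w=snap('wrist','w3')['frame']
A=cv2.resize(a[200:350,270:470],(400,300));B=cv2.resize(b[190:310,290:450],(400,300))
cv2.imwrite('pics/c2.png',np.vstack([np.hstack([A,B]),np.hstack([cv2.resize(w,(400,300)),A*0])]))"
```

```text
t 5.95 tcp [ 0.4902 -0.271   0.0922] rot [ 2.992  0.    -2.941] q [ 0.27  0.6   0.31  2.   -0.44  0.72  2.67] F [-0.3  0.1 -1.1] open 0.0002 0.0
turn [ 0.15  -0.     0.008] shift cm (before turn) [-11.26  25.2    3.02] (after) [-11.05  25.45  -0.78]
```

View pics/c2.png

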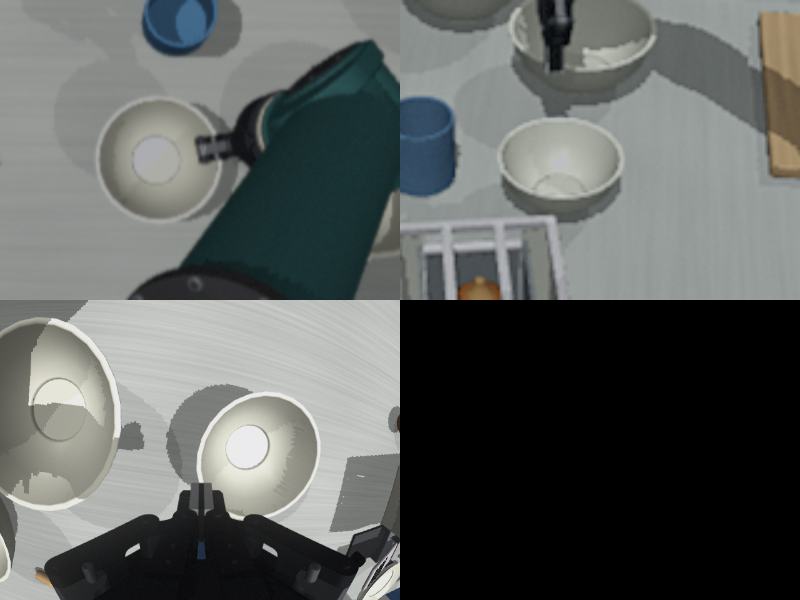

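The grasp missed: the fingers are fully shut and the bowl is still at top pixel (349,280), so it hasn't moved. I'll check the true fingertip position and the rim by triangulation.

```bash
python3 - <<'E'
from h import *
def tri(f1,p1,f2,p2):
    M=[]
    for f in(f1,f2):
        d=np.load(f'pics/{f}.npz');M.append(d['K']@np.c_[cv2.Rodrigues(d['r'])[0],d['t'].reshape(3)])
    X=cv2.triangulatePoints(M[0],M[1],np.array(p1,float),np.array(p2,float)).ravel();return X[:3]/X[3]
print('proj tcp',w2px('t2',[.4902,-.271,.0922]),w2px('s2',[.4902,-.271,.0922]))
print('tip',tri('t2',(370,275),'s2',(352,217)))
# silhouette prediction of bowl rim in side
a=np.linspace(0,2*np.pi,360)
for f in('t2','s2'):
  for z in(.05,.06):
    u=w2px(f,np.c_[.4775+.07*np.cos(a),-.2035+.07*np.sin(a),a*0+z]);print(f,z,u.min(0),u.max(0))
E
```

```text
proj tcp [[381.9282608  273.77928983]] [[350.99397923 226.84156219]]
tip [ 0.48593479 -0.23994059  0.1496304 ]
t2 0.05 [317.2121174  247.93353716] [380.60478624 311.56865806]
t2 0.06 [317.16019429 247.53636833] [381.17122949 311.79049538]
s2 0.05 [328.03679308 238.19298276] [378.70167536 270.94098967]
s2 0.06 [328.02809188 235.46183493] [378.90909263 268.14274151]
```

```bash
python3 - <<'E'
from h import *
L=[]
s=ctrl.observe();T=s['tcp_pos']
from scipy.spatial.transform import Rotation as Ro
R=Ro.from_euler('xyz',s['ee_rot'])
for f,(x,y) in(('t2',(335,240)),('s2',(310,170))):
    im=cv2.imread(f'pics/{f}.png')[y:y+75,x:x+50*1]; im=cv2.resize(im,None,fx=8,fy=8,interpolation=cv2.INTER_CUBIC)
    for k,c in((0,(0,0,255)),(-.019,(0,255,0)),(-.073,(255,0,0))):
        p=(w2px(f,T+R.apply([0,0,k]))[0]-[x,y]+.5)*8
        cv2.circle(im,tuple(int(v) for v in p),4,c,1)
    L.append(im)
cv2.imwrite('pics/c3.png',np.hstack(L))
E
```

```text
(no output)
```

View pics/c3.png

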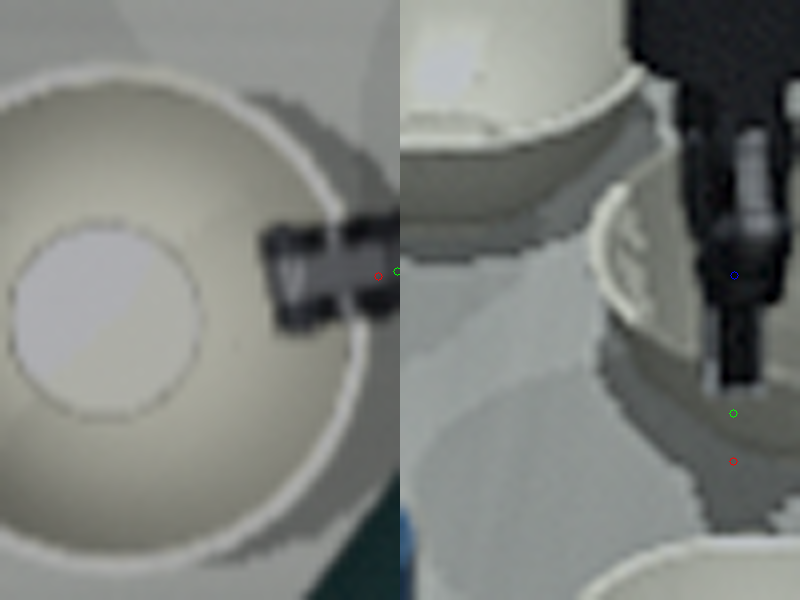

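```bash
python3 - <<'E'
from h import *
from scipy.spatial.transform import Rotation as Ro
d=np.load('pics/w3.npz');R=cv2.Rodrigues(d['r'])[0];K=d['K'];t=d['t'].reshape(3)
s=ctrl.observe();T=s['tcp_pos'];Q=Ro.from_euler('xyz',s['ee_rot'])
print('cam in tool',Q.inv().apply(-R.T@t-T),'axis in tool',Q.inv().apply(R[2]),K[0,0])
for k in(0,-.01,-.019,-.03,-.04,-.05):
    p=R@(T+Q.apply([0,0,k]))+t;n=np.hypot(p[0],p[1]);th=np.arctan2(n,p[2]);print(k,p[:2]/n*th*K[0,0]+K[:2,2])
# bowl/mug check in s2 vs s0 calibration: mug, bowl consistent
r=np.load('pics/s2.npz');r0=np.load('pics/side0.npz');print(r['t'].ravel()-r0['t'].ravel())
# side ray: line through tip px (351.5,218): points at y values
o=px2w('s2',351.5,218,.0922);o2=px2w('s2',351.5,218,.12);print(o,o2)
E
```

```text
cam in tool [ 0.07343803 -0.00066468 -0.17251436] axis in tool [-2.92235678e-01  2.35632403e-04  9.56346304e-01] 371.64829954431775
0 [322.96929018 282.34118782]
-0.01 [323.03603594 290.50429018]
-0.019 [323.10193427 298.59876051]
-0.03 [323.19107377 309.60432832]
-0.04 [323.28155044 320.84255969]
-0.05 [323.38244387 333.45689369]
[0. 0. 0.]
[ 0.49200187 -0.31303107  0.0922    ] [ 0.48980632 -0.27538175  0.12      ]
```

The side view puts the real fingertip about 26 mm short of the reported TCP along the tool axis. The wrist view agrees roughly, and the other axes match. So the fingers closed above the rim, and I'll go that much deeper.

Call:
apply_moves(
  plan=[
    [0, 0, 0, 0, 0, 0, 0.6],
    [0, 0, 0, 0, 0, 0, 0.6],
    [0, 0, 0, 0, 0, 0, 0.6],
  ],
)

```text
t: 6.48
tcp_pos: [0.4901, -0.2711, 0.0917]
ee_rot: [2.991, -0.0, -2.941]
contact_force: [-0.3, -0.6, 0.4]
opening: 0.0514
grasp_force: 0.0
```

```bash
python3 go.py .4892 -.2634 .016
```

```text
t 6.475 tcp [ 0.4901 -0.2711  0.0917] rot [ 2.991 -0.    -2.941] q [ 0.27  0.6   0.31  2.   -0.44  0.72  2.67] F [-0.3 -0.6  0.4] open 0.0514 0.0
turn [ 0.15  -0.001  0.008] shift cm (before turn) [-0.07 -0.37  7.6 ] (after) [-0.06  0.77  7.57]
```

Call:
apply_moves(
  plan=[
    [0, 0, 2.5, 0, 0, 0, 0.6],
    [-0.05, -0.1, 2, 0, 0, 0, 0.6],
    [0, -0.1, 1.2, 0, 0, 0, 0.6],
    [0, -0.1, 1, 0, 0, 0, 0.6],
    [0, 0, 0, 0, 0, 0, 0.6],
    [0, 0, 0, 0, 0, 0, 0.6],
  ],
)

```text
t: 7.22
tcp_pos: [0.4896, -0.2645, 0.0256]
ee_rot: [2.992, 0.001, -2.942]
contact_force: [0.7, 0.5, 1.4]
opening: 0.0513
grasp_force: 0.0
```

Call:
apply_moves(
  plan=[
    [0, 0, 0.4, 0, 0, 0, 0.6],
    [0, 0, 0.4, 0, 0, 0, 0.6],
    [0, 0, 0, 0, 0, 0, 0.6],
  ],
)

```text
t: 7.6
tcp_pos: [0.4888, -0.2626, 0.0171]
ee_rot: [2.991, -0.0, -2.941]
contact_force: [0.2, -0.6, 0.4]
opening: 0.0511
grasp_force: 0.0
```

Call:
apply_moves(
  plan=[
    [0, 0, 0, 0, 0, 0, 0.3],
    [0, 0, 0, 0, 0, 0, 0],
    [0, 0, 0, 0, 0, 0, 0],
    [0, 0, 0, 0, 0, 0, 0],
    [0, 0, 0, 0, 0, 0, 0],
    [0, 0, 0, 0, 0, 0, 0],
    [0, 0, 0, 0, 0, 0, 0],
  ],
  grip_force=40,
)

```text
t: 8.48
tcp_pos: [0.4882, -0.262, 0.0178]
ee_rot: [2.989, -0.001, -2.941]
contact_force: [-1.2, 1.1, 5.7]
opening: 0.0056
grasp_force: 37.4
```

Gripped: opening is 5.6 mm at 37 N. I'll lift and check.

Call:
apply_moves(
  plan=[
    [0, 0.15, -1, 0, 0, 0, 0],
    [0, 0.3, -2, 0, 0, 0, 0],
    [0, 0.3, -2, 0, 0, 0, 0],
    [0, 0, 0, 0, 0, 0, 0],
    [0, 0, 0, 0, 0, 0, 0],
    [0, 0, 0, 0, 0, 0, 0],
  ],
  grip_force=60,
)

```text
t: 9.22
tcp_pos: [0.4886, -0.2627, 0.0673]
ee_rot: [2.991, -0.001, -2.941]
contact_force: [-0.1, 1.0, -3.5]
opening: 0.0041
grasp_force: 59.7
```

```bash
python3 -c "
from h import *
from go import go
go(.55,0,.1)
a=snap('top','t4')['frame'];b=snap('side','s4')['frame']
A=cv2.resize(a[200:350,270:470],(400,300));B=cv2.resize(b[190:310,290:450],(400,300))
cv2.imwrite('pics/c4.png',np.hstack([A,B]))"
```

```text
t 9.225 tcp [ 0.4886 -0.2627  0.0673] rot [ 2.991e+00 -1.000e-03 -2.941e+00] q [ 0.28  0.63  0.29  2.02 -0.47  0.67  2.69] F [-0.1  1.  -3.5] open 0.0041 59.656069142511114
turn [ 0.151 -0.001  0.008] shift cm (before turn) [-11.24  24.73   0.44] (after) [-11.05  24.61  -3.27]
```

View pics/c4.png

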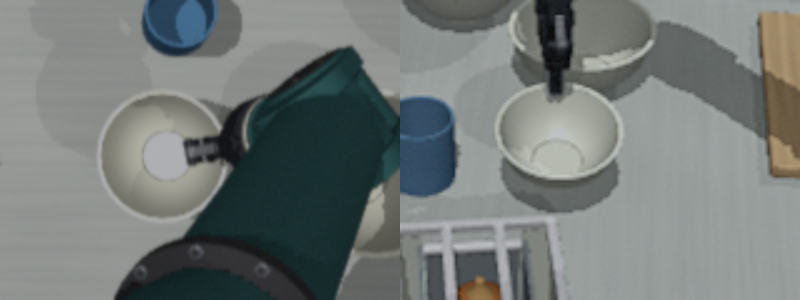

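Bowl is held with the far side drooping a little, judging by the rim's taller ellipse in the side view (columns 328–379, rows 224–261). I'll fit the tilt.

```bash
python3 - <<'E'
from h import *
from scipy.optimize import least_squares
a=np.linspace(0,2*np.pi,720);r=.07
e=np.array([.191,-.982,0]);k=np.array([.982,.191,0]) # outward (grip), tangent
def rim(p):
    c=np.array(p[:3]);e2=e*np.cos(p[3])+np.array([0,0,1])*np.sin(p[3]);k2=k*np.cos(p[4])+np.array([0,0,1])*np.sin(p[4])
    return c+r*(np.outer(np.cos(a),e2)+np.outer(np.sin(a),k2))
def ext(f,P):
    u=w2px(f,P);return np.r_[u.min(0),u.max(0)]
m=np.r_[319,245,383,309.5,328.4,223.6,379.2,261.2]
g=lambda p:np.r_[ext('t4',rim(p)),ext('s4',rim(p))]-m
s=least_squares(g,[.478,-.203,.11,0,0],x_scale=[.01]*3+[.1]*2);print(s.x.round(4),s.fun.round(2))
E
```

```text
[ 0.4794 -0.2052  0.0915  0.1339  0.2231] [-0.85  0.39  0.96  0.93 -0.43 -0.05 -1.29  0.19]
```

```bash
python3 - <<'E'
from h import *
from scipy.optimize import least_squares
a=np.linspace(0,2*np.pi,720)
e=np.array([.191,-.982,0]);k=np.array([.982,.191,0])
def rim(p,r=.07):
    e2=e*np.cos(p[3])+np.array([0,0,1])*np.sin(p[3])
    return np.array(p[:3])+r*(np.outer(np.cos(a),e2)+np.outer(np.sin(a),k))
def ext(f,P):
    u=w2px(f,P);return np.r_[u.min(0),u.max(0)]
m=np.r_[319,245,383,309.5,328.4,223.6,379.2,261.2]
g=lambda p:np.r_[ext('t4',rim(p)),ext('s4',rim(p))]-m
for r0 in(.0,.15,.3): 
  s=least_squares(g,[.478,-.203,.11,r0],x_scale=[.01]*3+[.1]);print(s.x.round(4),s.cost,s.fun.round(2))
E
```

```text
[ 0.4803 -0.2051  0.0912  0.1474] 3.5131664409730763 [-0.83 -0.13  1.09  1.65 -1.36  0.03 -0.67  0.32]
[ 0.4803 -0.2051  0.0912  0.1474] 3.5131664409666197 [-0.83 -0.13  1.09  1.65 -1.36  0.03 -0.67  0.32]
[ 0.4803 -0.2051  0.0912  0.1474] 3.51316644094199 [-0.83 -0.13  1.09  1.65 -1.36  0.03 -0.67  0.32]
```

Call:
apply_moves(
  plan=[
    [0, 0, 0, -0.07, 0, 0, 0],
    [0, 0, 0, -0.07, 0, 0, 0],
    [0, 0, 0, 0, 0, 0, 0],
  ],
)

```text
t: 9.7
tcp_pos: [0.4888, -0.2652, 0.0671]
ee_rot: [2.854, -0.001, -2.944]
contact_force: [0.0, 0.0, -2.8]
opening: 0.0037
grasp_force: 59.8
```

```bash
python3 go.py .5685 -.0736 .050
```

```text
t 9.7 tcp [ 0.4888 -0.2652  0.0671] rot [ 2.854e+00 -1.000e-03 -2.944e+00] q [ 0.37  0.67  0.24  1.95 -0.5   0.81  2.75] F [ 0.   0.  -2.8] open 0.0037 59.750049244612455
turn [ 0.288 -0.001  0.005] shift cm (before turn) [-11.57  16.03   6.52] (after) [-11.48  17.28   1.71]
```

Call:
apply_moves(
  plan=[
    [-1, 1.3, 0.5, 0, 0, 0, 0],
    [-1.5, 2.1, 0.85, 0, 0, 0, 0],
    [-1.5, 2.1, 0.85, 0, 0, 0, 0],
    [-1.5, 2.1, 0.85, 0, 0, 0, 0],
    [-1.5, 2.1, 0.85, 0, 0, 0, 0],
    [-1.5, 2.1, 0.85, 0, 0, 0, 0],
    [-1.5, 2.1, 0.85, 0, 0, 0, 0],
    [-1.5, 2.1, 0.85, 0, 0, 0, 0],
    [0, 0, 0, 0, 0, 0, 0],
    [0, 0, 0, 0, 0, 0, 0],
  ],
)

```text
t: 10.95
tcp_pos: [0.567, -0.0707, 0.0518]
ee_rot: [2.852, -0.001, -2.939]
contact_force: [-0.4, 0.3, -2.8]
opening: 0.0038
grasp_force: 59.8
```

```bash
python3 go.py .5532 .005 .035;python3 -c "
from h import *
a=snap('top','t5')['frame'];b=snap('side','s5')['frame']
A=cv2.resize(a[200:350,170:370],(400,300));B=cv2.resize(b[210:330,270:430],(400,300))
cv2.imwrite('pics/c5.png',np.hstack([A,B]))"
```

```text
t 10.95 tcp [ 0.567  -0.0707  0.0518] rot [ 2.852e+00 -1.000e-03 -2.939e+00] q [ 0.08  0.68  0.18  1.98 -0.6   0.71  2.5 ] F [-0.4  0.3 -2.8] open 0.0038 59.846179937012494
turn [ 0.29  -0.002  0.01 ] shift cm (before turn) [-0.17  6.89  3.81] (after) [-0.1   7.69  1.68]
```

View pics/c5.png

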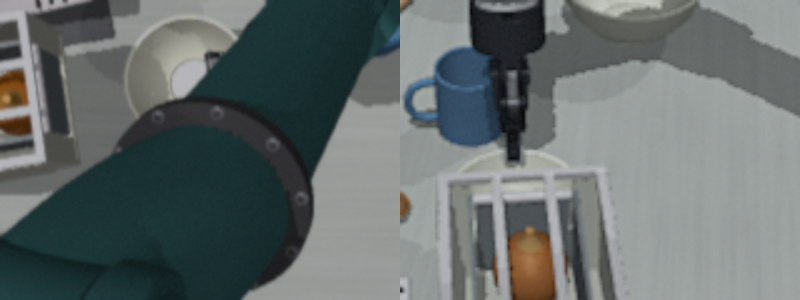

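Call:
apply_moves(
  plan=[
    [0, 0.9, 0.5, 0, 0, 0, 0],
    [-0.1, 1.2, 0.7, 0, 0, 0, 0],
    [0, 1.2, 0.7, 0, 0, 0, 0],
    [0, 1.2, 0.7, 0, 0, 0, 0],
    [-0.1, 1.2, 0.7, 0, 0, 0, 0],
    [0, 1.2, 0.5, 0, 0, 0, 0],
    [0, 0, 0, 0, 0, 0, 0],
    [0, 0, 0, 0, 0, 0, 0],
  ],
)

```text
t: 12.05
tcp_pos: [0.5546, 0.0034, 0.0352]
ee_rot: [2.853, 0.001, -2.942]
contact_force: [0.1, -0.7, -2.7]
opening: 0.0039
grasp_force: 59.9
```

```bash
python3 go.py .5532 .005 .020;python3 -c "
from h import *
a=np.linspace(0,6.28,360)
u=w2px('t5',np.c_[.5565+.07*np.cos(a),-.0165+.07*np.sin(a),a*0+.093]);print(u.min(0),'meas 232.5 207.5')
u=w2px('s5',np.c_[.5565+.07*np.cos(a),-.0165+.07*np.sin(a),a*0+.093]);print(u.min(0),'meas row',210+150*.4)
"
```

```text
t 12.05 tcp [0.5546 0.0034 0.0352] rot [ 2.853e+00  1.000e-03 -2.942e+00] q [-0.01  0.68  0.13  2.05 -0.66  0.61  2.45] F [ 0.1 -0.7 -2.7] open 0.0039 59.8503460153006
turn [ 0.289 -0.001  0.007] shift cm (before turn) [ 0.1  -0.26  1.51] (after) [0.1  0.18 1.52]
[230.56510378 207.9173242 ] meas 232.5 207.5
[287.6828929  268.22424431] meas row 270.0
```

Call:
apply_moves(
  plan=[
    [0.1, 0.1, 0.5, 0, 0, 0, 0],
    [0, -0.1, 0.4, 0, 0, 0, 0],
    [0, -0.1, 0.4, 0, 0, 0, 0],
    [0, 0, 0, 0, 0, 0, 0],
  ],
)

```text
t: 12.55
tcp_pos: [0.5526, 0.0064, 0.022]
ee_rot: [2.851, -0.0, -2.942]
contact_force: [-0.2, 0.5, -2.5]
opening: 0.0041
grasp_force: 60.0
```

Call:
apply_moves(
  plan=[
    [0, -0.06, 0.2, 0, 0, 0, 0],
    [0, 0, 0, 0, 0, 0, 0],
  ],
)

```text
t: 12.8
tcp_pos: [0.5529, 0.006, 0.0204]
ee_rot: [2.852, 0.0, -2.942]
contact_force: [0.1, -1.7, -1.1]
opening: 0.0041
grasp_force: 60.9
```

Contact is starting, so I'll ease down a little more and release.

Call:
apply_moves(
  plan=[
    [0, -0.06, 0.2, 0, 0, 0, 0],
    [0, 0, 0, 0, 0, 0, 0],
  ],
)

```text
t: 13.05
tcp_pos: [0.5532, 0.0057, 0.0191]
ee_rot: [2.852, 0.001, -2.942]
contact_force: [-1.4, -3.6, 6.5]
opening: 0.004
grasp_force: 62.7
```

Call:
apply_moves(
  plan=[
    [0, 0, 0, 0, 0, 0, 0.15],
    [0, 0, 0, 0, 0, 0, 0.15],
    [0, 0, 0, 0, 0, 0, 0.35],
    [0, 0, 0, 0, 0, 0, 0.35],
    [0, 0, 0, 0, 0, 0, 0.35],
  ],
)

```text
t: 13.68
tcp_pos: [0.5526, 0.0067, 0.0181]
ee_rot: [2.851, -0.0, -2.941]
contact_force: [-0.8, 0.2, -0.2]
opening: 0.0301
grasp_force: 0.0
```

Call:
apply_moves(
  plan=[
    [0, 0, -1, 0, 0, 0, 0.35],
    [0, 0, -2, 0, 0, 0, 0.35],
    [0, 0, -3, 0, 0, 0, 0.35],
    [0, 0, -5, 0, 0, 0, 0.35],
    [0, 0, -5, 0, 0, 0, 0],
    [0, 0, -5, 0, 0, 0, 0],
    [0, 0, -5, 0.14, 0, 0, 0],
    [0, 0, 0, 0.15, 0, 0, 0],
  ],
)

```text
t: 14.68
tcp_pos: [0.571, -0.0705, 0.2731]
ee_rot: [-3.134, 0.011, -2.947]
contact_force: [-0.8, 0.0, -1.5]
opening: -0.0
grasp_force: 0.0
```

Call:
apply_moves(
  plan=[
    [0, 0, 0, 0, 0, 0.18, 0],
    [0, 0, 0, 0, 0, 0.18, 0],
    [0, 0, 0, 0, 0, 0.18, 0],
    [0, 0, 0, 0, 0, 0.18, 0],
    [0, 0, 0, 0, 0, 0.18, 0],
    [0, 0, 0, 0, 0, 0.18, 0],
    [0, 0, 0, 0, 0, 0.18, 0],
    [0, 0, 0, 0, 0, 0.18, 0],
    [0, 0, 0, 0, 0, 0.18, 0],
    [0, 0, 0, 0, 0, 0.18, 0],
  ],
)

```text
t: 15.92
tcp_pos: [0.5671, -0.0663, 0.2679]
ee_rot: [3.141, -0.001, 1.536]
contact_force: [0.1, -0.5, 0.0]
opening: -0.0
grasp_force: 0.0
```

Call:
apply_moves(
  plan=[
    [0, 0, 0, 0, 0, 0.18, 0],
    [0, 0, 0, 0, 0, 0.18, 0],
    [0, 0, 0, 0, 0, 0.18, 0],
    [0, 0, 0, 0, 0, 0.18, 0],
    [0, 0, 0, 0, 0, 0.18, 0],
    [0, 0, 0, 0, 0, 0.18, 0],
    [0, 0, 0, 0, 0, 0.18, 0],
    [0, 0, 0, 0, 0, 0, 0],
  ],
)

```text
t: 16.92
tcp_pos: [0.5672, -0.0661, 0.2674]
ee_rot: [3.141, 0.001, 0.284]
contact_force: [-0.1, -0.3, -0.1]
opening: 0.0003
grasp_force: 0.0
```

```bash
python3 -c "
from h import *
from go import go
go(.670,.122,.20,.1925)
snap('top','t6');snap('side','s6')
from m import B
a=np.linspace(0,6.28,360);D=B(0,-95)
w=ctrl.camera('wrist');cv2.imwrite('pics/w6.png',w['frame'])
np.savez('pics/w6.npz',K=w['K'],r=w['rvec'],t=w['tvec'])
A=cv2.imread('pics/t6.png')[150:350,150:410];A=cv2.resize(A,(390,300));W=cv2.resize(w['frame'],(400,300));S=cv2.resize(cv2.imread('pics/s6.png')[190:340,240:440],(400,300))
cv2.imwrite('pics/c6.png',np.vstack([np.hstack([A,W]),np.hstack([S,W[:,:390]*0])]))
"
```

```text
t 16.925 tcp [ 0.5672 -0.0661  0.2674] rot [3.141e+00 1.000e-03 2.840e-01] q [-0.76  0.6   1.23  1.92 -0.65  1.09 -0.55] F [-0.1 -0.3 -0.1] open 0.0003 0.0
turn [0.    0.001 0.091] shift cm (before turn) [ 15.14 -15.19   6.73] (after) [ 13.69 -16.5    6.74]
bin [0.52456513 0.15244164] 0.1925302241887729 res mm [[-0.0017, 0.0015], [-0.002, -0.0001], [0.0005, -0.0002], [0.0032, -0.0012]] 0.9999999999999996
```

View pics/c6.png

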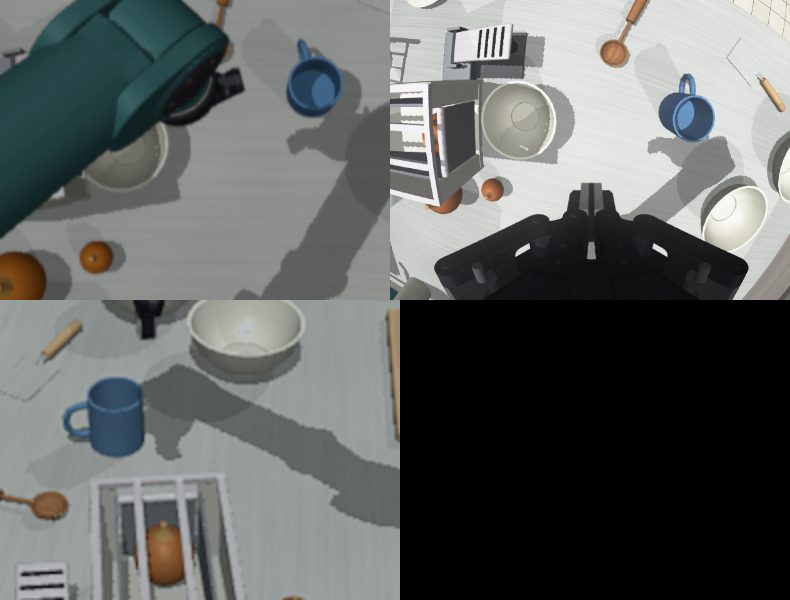

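The bowl stands upright in front of the bin: in the full wrist frame, its rim reaches right to about column 266 and spans rows 130–254. The mug and spoon are undisturbed. I'll check the bowl's position against the drop point.

```bash
python3 - <<'E'
from h import *
from m import B,R as BR,O
from scipy.optimize import least_squares
d=np.load('pics/w6.npz');R=cv2.Rodrigues(d['r'])[0];K=d['K'];t=d['t'].reshape(3)
def fe(P):
    p=P@R.T+t;n=np.hypot(p[:,0],p[:,1]);th=np.arctan2(n,p[:,2])
    return p[:,:2]/n[:,None]*th[:,None]*K[0,0]+K[:2,2]
a=np.linspace(0,6.2832,720);ring=lambda p:np.c_[p[0]+.07*np.cos(a),p[1]+.07*np.sin(a),a*0+.06]
w=lambda p:(lambda u:np.array([u[:,0].max()-266,u[:,1].min()-130,u[:,1].max()-254]))(fe(ring(p)))
tp=lambda p:(lambda u:np.array([u[:,0].max()-262,u[:,1].max()-277.3]))(w2px('t6',ring(p)))
D=B(0,-95)
for g in(w,tp):
    s=least_squares(g,D,x_scale=.01);print(s.x,s.fun,'in bin',BR.T@(s.x-O)*1000)
E
```

```text
bin [0.52456513 0.15244164] 0.1925302241887729 res mm [[-0.0017, 0.0015], [-0.002, -0.0001], [0.0005, -0.0002], [0.0032, -0.0012]] 0.9999999999999996
[0.54538714 0.06021168] [-0.12458757 -1.7346757   1.93733897] in bin [  2.78972594 -94.50999347]
[0.54642121 0.0600279 ] [0. 0.] in bin [  3.7695309  -94.88823991]
```

Bowl is within about 4 mm of the drop point. Next I'll go above the pedal, watching joint 3.

Call:
apply_moves(
  plan=[
    [3.1, -3, 0, 0, 0, 0, 0],
    [3.1, -3, 0, 0, 0, 0, 0],
    [0, 0, 0, 0, 0, 0, 0],
  ],
)

```text
t: 17.45
tcp_pos: [0.6123, 0.0133, 0.2667]
ee_rot: [-3.14, -0.0, 0.291]
contact_force: [-0.7, -0.7, -0.0]
opening: 0.0001
grasp_force: 0.0
```

```bash
python3 go.py .676 .1235 .20 .284
```

```text
t 17.45 tcp [0.6123 0.0133 0.2667] rot [-3.14  -0.     0.291] q [-0.84  0.66  1.21  1.84 -0.69  1.14 -0.67] F [-0.7 -0.7 -0. ] open 0.0001 0.0
turn [-0.001 -0.     0.007] shift cm (before turn) [ 9.26 -8.72  6.69] (after) [ 9.2  -8.8   6.67]
```

Call:
apply_moves(
  plan=[
    [3.1, -2.9, 0, 0, 0, 0, 0],
    [3.1, -2.9, 0, 0, 0, 0, 0],
    [3.1, -2.9, 0, 0, 0, 0, 0],
    [0, 0, 3, 0, 0, 0, 0],
    [0, 0, 5, 0, 0, 0, 0],
    [0, 0, 5, 0, 0, 0, 0],
    [0, 0, 3, 0, 0, 0, 0],
    [0, 0, 0, 0, 0, 0, 0],
  ],
)

```text
t: 18.45
tcp_pos: [0.6733, 0.1175, 0.1053]
ee_rot: [-3.14, 0.005, 0.282]
contact_force: [0.8, -0.2, -0.5]
opening: 0.0005
grasp_force: 0.0
```

```bash
python3 go.py .676 .1235 .06 .284;python3 -c "
from h import *
snap('side','s7');snap('wrist','w7')"
```

```text
t 18.45 tcp [0.6733 0.1175 0.1053] rot [-3.14   0.005  0.282] q [-0.83  0.91  1.02  1.8  -0.92  1.   -0.72] F [ 0.8 -0.2 -0.5] open 0.0005 0.0
turn [-0.001  0.005 -0.002] shift cm (before turn) [ 0.45 -0.49  4.52] (after) [ 0.43 -0.5   4.53]
```

Call:
apply_moves(
  plan=[
    [0.3, -0.4, 2, 0, 0, 0, 0],
    [0, 0, 2, 0, 0, 0, 0],
    [0, 0, 1, 0, 0, 0, 0],
    [0, 0, 1, 0, 0, 0, 0],
    [0, 0, 0, 0, 0, 0, 0],
  ],
)

```text
t: 19.18
tcp_pos: [0.677, 0.1224, 0.0466]
ee_rot: [3.141, 0.001, 0.281]
contact_force: [-0.5, 0.4, 0.3]
opening: -0.0004
grasp_force: 0.0
```

Call:
apply_moves(
  plan=[
    [0, 0, 1, 0, 0, 0, 0],
    [0, 0, 1, 0, 0, 0, 0],
    [0, 0, 0, 0, 0, 0, 0],
  ],
)

```text
t: 19.55
tcp_pos: [0.6768, 0.1229, 0.0265]
ee_rot: [-3.141, 0.001, 0.282]
contact_force: [-0.4, 0.1, -0.2]
opening: -0.0001
grasp_force: 0.0
```

No contact yet at a reported z of 0.0265. I'll find the fingertip and pedal numerically in the side and wrist images.

```bash
python3 - <<'E'
from h import *
from m import B
c=snap('side','s8')['frame'];g=cv2.cvtColor(c,cv2.COLOR_BGR2GRAY)
s=ctrl.observe();T=s['tcp_pos'];print(T,s['contact_force'])
for k in(0,.02,.03,.04,.05,.08): print(k,w2px('s8',T+[0,0,k]).round(1))
# pedal corners model at rest and at stop
for th in(.3,0):
  y=50-140*np.cos(th);z=.048+.14*np.sin(th)
  print(th,[w2px('s8',np.r_[B(x,yy),zz])[0].round(0).tolist() for x,yy,zz in((105,y,z),(165,y,z),(165,50,.048),(105,50,.048))])
def show(im,x0,x1,y0,y1):
  print('cols',x0,'to',x1)
  for r in range(y0,y1,2): print(r,''.join(' .:-=+*#%@'[min(9,int(v)//22)] for v in im[r,x0:x1]))
show(g,235,300,290,392)
p=cv2.cvtColor(cv2.imread('pics/side0.png'),cv2.COLOR_BGR2GRAY);show(p,235,300,300,392)
E
```

```text
bin [0.52456513 0.15244164] 0.1925302241887729 res mm [[-0.0017, 0.0015], [-0.002, -0.0001], [0.0005, -0.0002], [0.0032, -0.0012]] 0.9999999999999996
[0.6765461  0.12335873 0.02651964] [-0.57311203 -0.39379957  0.71141115]
0 [[258.6 344.6]]
0.02 [[257.8 339. ]]
0.03 [[257.5 336.2]]
0.04 [[257.1 333.3]]
0.05 [[256.7 330.4]]
0.08 [[255.6 321.5]]
0.3 [[273.0, 317.0], [247.0, 319.0], [247.0, 377.0], [274.0, 375.0]]
0 [[274.0, 327.0], [249.0, 329.0], [247.0, 377.0], [274.0, 375.0]]
cols 235 to 300
290 ....:-++==------====++=-:........ .:::-=+++++++++=#%%%*+**++===++
292  .......:====++=-==-::.:...........:::-=+++++++++=#%%%*=*****+=++
294 : ........:.:.:::..............    ::-=++++++++++=*%%%#==+****+++
296 = .............................    :=++++++++++++=#%%%#==+*****++
298 *  .............................. :=+++++++++++++=*%%%#==+*****++
300 *: ............................  :=++++++++++++++=#%%%#==+****+++
302 %*: .......................... .-++++++++++++++++=#%%%#+==+****++
304 #%#- ...................... ..-++++++++++++++++++=#%%%#+==+****++
306 #####+.  ...................-+++++++++
[... 5503 characters left out ...]

372 *******++===+*#########################+-===-========++++++++++++
374 ********+=-:=*#########################+:==-:-========+++++++++++
376 *******+==-.=###############**#******++=:-=-:-=======++++++++++++
378 *******+==-.:==------::::::::::::::------==-:-=======++++++++++++
380 *******+==-:-------------------:-::::::::==-:-========+++++++++++
382 *******+==-.::::::.............::-==:-=-----:-========+++++++++++
384 *******+--:.:-=-==========================--:-========+++++++++++
386 *******+=-::-=============================---==========++++++++++
388 ********+---===========================================++++++++++
390 ********+=-===========================================+++++++++++
```

Call:
apply_moves(
  plan=[
    [0, 0, 0.5, 0, 0, 0, 0],
    [0, 0, 0, 0, 0, 0, 0],
  ],
)

```text
t: 19.85
tcp_pos: [0.6769, 0.123, 0.0219]
ee_rot: [-3.141, 0.001, 0.282]
contact_force: [-0.9, -0.9, 1.4]
opening: 0.0
grasp_force: 0.2
```

```bash
python3 - <<'E'
from h import *
s=ctrl.observe();print(s['t'],s['tcp_pos'],s['contact_force'],s['torque'],s['tau'].round(1) if hasattr(s['tau'],'round') else s['tau'])
c=snap('side','s9')['frame'];t=snap('top','t9')['frame']
for n in('side0','s7','s8','s9'):
  g=cv2.cvtColor(cv2.imread(f'pics/{n}.png'),cv2.COLOR_BGR2GRAY);print(n,g[316:356,264:268].mean(1).astype(int).tolist())
# anchored fixed comparison
for n in('side0','s8','s9'):
  g=cv2.cvtColor(cv2.imread(f'pics/{n}.png'),cv2.COLOR_BGR2GRAY);print(n,g[366:384,264:268].mean(1).astype(int).tolist())
E
```

```text
19.85 [0.67687595 0.12296483 0.02191895] [-0.85516186 -0.87011038  1.36720774] [-0.06356528 -0.01909572 -0.00083874] [ -0.2 -54.6  16.5 -10.   -0.1   0.    0. ]
side0 [147, 147, 147, 148, 139, 160, 171, 171, 163, 100, 0, 148, 175, 170, 175, 144, 64, 11, 151, 176, 171, 176, 143, 61, 20, 152, 176, 171, 177, 139, 48, 17, 154, 176, 168, 163, 161, 160, 161, 160]
s7 [114, 114, 114, 114, 112, 122, 129, 130, 122, 68, 1, 175, 199, 193, 198, 167, 79, 18, 175, 199, 194, 200, 168, 75, 26, 176, 200, 194, 202, 161, 59, 24, 178, 200, 192, 186, 184, 183, 183, 183]
s8 [113, 114, 114, 114, 115, 113, 114, 116, 116, 116, 111, 118, 126, 127, 79, 0, 113, 135, 160, 160, 94, 0, 103, 128, 124, 131, 84, 3, 138, 175, 176, 180, 136, 28, 78, 162, 178, 173, 172, 172]
s9 [114, 115, 114, 114, 114, 114, 113, 115, 116, 116, 116, 112, 120, 126, 131, 87, 5, 93, 127, 161, 154, 82, 0, 102, 127, 125, 120, 70, 0, 161, 181, 174, 174, 117, 0, 142, 174, 172, 170, 170]
side0 [161, 161, 161, 161, 160, 161, 160, 160, 161, 164, 147, 90, 60, 74, 67, 50, 43, 88]
s8 [172, 172, 172, 172, 171, 170, 171, 172, 172, 178, 149, 87, 74, 88, 81, 58, 53, 104]
s9 [170, 170, 169, 170, 170, 169, 169, 169, 170, 176, 146, 86, 75, 87, 80, 58, 60, 106]
```

Call:
apply_moves(
  plan=[
    [0, 0, 0.4, 0, 0, 0, 0],
    [0, 0, 0, 0, 0, 0, 0],
  ],
)

```text
t: 20.2
tcp_pos: [0.6772, 0.1229, 0.0186]
ee_rot: [-3.141, -0.0, 0.282]
contact_force: [-0.9, 0.5, 5.1]
opening: -0.0
grasp_force: 2.4
```

Call:
apply_moves(
  plan=[
    [0, 0, 0.4, 0, 0, 0, 0],
    [0, 0, 0, 0, 0, 0, 0],
  ],
)

```text
t: 20.45
tcp_pos: [0.6773, 0.1227, 0.0147]
ee_rot: [-3.141, -0.0, 0.282]
contact_force: [-2.0, -0.0, 6.2]
opening: 0.0001
grasp_force: 2.7
```

```bash
python3 - <<'E'
from h import *
s=ctrl.observe();print(s['t'],s['tcp_pos'],s['contact_force'],s['torque'])
snap('side','s10')
for n in('s9','s10'):
  g=cv2.cvtColor(cv2.imread(f'pics/{n}.png'),cv2.COLOR_BGR2GRAY);print(n,g[316:356,264:268].mean(1).astype(int).tolist())
E
```

```text
20.45 [0.67727202 0.12267284 0.01466239] [-2.04126663 -0.0128271   6.18348725] [0.01968818 0.36174205 0.0358946 ]
s9 [114, 115, 114, 114, 114, 114, 113, 115, 116, 116, 116, 112, 120, 126, 131, 87, 5, 93, 127, 161, 154, 82, 0, 102, 127, 125, 120, 70, 0, 161, 181, 174, 174, 117, 0, 142, 174, 172, 170, 170]
s10 [111, 109, 113, 114, 115, 115, 113, 114, 113, 113, 116, 117, 116, 115, 119, 122, 128, 89, 10, 80, 122, 161, 141, 62, 18, 105, 126, 127, 93, 20, 69, 167, 178, 177, 125, 5, 113, 163, 171, 167]
```

Call:
apply_moves(
  plan=[
    [0, 0, 0.4, 0, 0, 0, 0],
    [0, 0, 0, 0, 0, 0, 0],
  ],
)

```text
t: 20.75
tcp_pos: [0.6773, 0.1227, 0.0135]
ee_rot: [-3.139, -0.001, 0.282]
contact_force: [-5.2, 1.5, 19.0]
opening: 0.0003
grasp_force: 9.2
```

Call:
apply_moves(
  plan=[
    [0, 0, 0.4, 0, 0, 0, 0],
    [0, 0, 0, 0, 0, 0, 0],
  ],
)

```text
t: 21.0
tcp_pos: [0.6775, 0.1227, 0.0125]
ee_rot: [-3.137, -0.001, 0.281]
contact_force: [-10.3, 3.3, 33.9]
opening: -0.0001
grasp_force: 16.9
```

```bash
python3 - <<'E'
from h import *
s=ctrl.observe();print(s['t'],s['tcp_pos'],s['contact_force'],s['torque'])
snap('side','s11')
for n in('s10','s11'):
  g=cv2.cvtColor(cv2.imread(f'pics/{n}.png'),cv2.COLOR_BGR2GRAY);print(n,g[316:356,264:268].mean(1).astype(int).tolist())
E
```

```text
21.0 [0.67746475 0.12269699 0.01253574] [-10.2741907    3.30941518  33.89075257] [0.80897587 2.50884016 0.02921305]
s10 [111, 109, 113, 114, 115, 115, 113, 114, 113, 113, 116, 117, 116, 115, 119, 122, 128, 89, 10, 80, 122, 161, 141, 62, 18, 105, 126, 127, 93, 20, 69, 167, 178, 177, 125, 5, 113, 163, 171, 167]
s11 [110, 110, 111, 114, 114, 115, 114, 114, 115, 113, 115, 116, 116, 117, 110, 119, 127, 111, 60, 21, 103, 145, 156, 108, 7, 77, 117, 126, 113, 59, 11, 167, 180, 174, 138, 50, 62, 155, 172, 167]
```

The pedal is at its stop (34 N). I'll hold while the onion rolls, then check the picture by numbers.

Call:
apply_moves(
  plan=[
    [0, 0, -0.2, 0, 0, 0, 0],
    [0, 0, 0, 0, 0, 0, 0],
    [0, 0, 0, 0, 0, 0, 0],
    [0, 0, 0, 0, 0, 0, 0],
    [0, 0, 0, 0, 0, 0, 0],
    [0, 0, 0, 0, 0, 0, 0],
    [0, 0, 0, 0, 0, 0, 0],
    [0, 0, 0, 0, 0, 0, 0],
  ],
)

```text
t: 22.05
tcp_pos: [0.6774, 0.1227, 0.013]
ee_rot: [-3.138, -0.001, 0.282]
contact_force: [-8.8, 2.7, 25.7]
opening: 0.0002
grasp_force: 12.9
```

```bash
cat > on.py <<'E'
import sys
from h import *
for cam in('top','side','wrist'):
    f=cam+sys.argv[1];im=snap(cam,f)['frame'];h=cv2.cvtColor(im,cv2.COLOR_BGR2HSV)
    m=((h[...,0]>5)&(h[...,0]<16)&(h[...,1]>150)).astype(np.uint8)
    n,_,st,ce=cv2.connectedComponentsWithStats(m)
    print(cam,[(st[i].tolist(),ce[i].round(0).tolist()) for i in range(1,n) if st[i,4]>40])
s=ctrl.observe();print(s['t'],s['contact_force'])
E
python3 on.py 12;python3 -c "
from h import *
for z in (.02,.045): print(w2px('top12',[.546,.06,z]),w2px('side12',[.546,.06,z]))"
```

```text
top [([282, 115, 27, 76, 566], [296.0, 160.0]), ([232, 237, 10, 24, 149], [237.0, 248.0]), ([204, 311, 21, 21, 290], [214.0, 321.0]), ([137, 319, 43, 41, 1219], [159.0, 338.0])]
side [([377, 339, 20, 20, 277], [386.0, 349.0]), ([383, 364, 43, 44, 1195], [404.0, 387.0])]
wrist [([601, 289, 33, 45, 580], [618.0, 308.0])]
22.2 [-7.93014744  2.57043038 25.43578769]
[[233.80811597 247.3265276 ]] [[316.84684631 330.97674741]]
[[231.69857618 246.33592189]] [[316.68550493 323.98675264]]
```

The onion is now at top pixel (237,248), in the bowl and gone from the bin. I'll lift off and back away.

Call:
apply_moves(
  plan=[
    [0, 0, -0.8, 0, 0, 0, 0],
    [0, 0, -1, 0, 0, 0, 0],
    [0, 0, -1, 0, 0, 0, 0],
    [0, 0, -1, 0, 0, 0, 0],
    [0, 0, -2, 0, 0, 0, 0],
    [0, 0, -4, 0, 0, 0, 0],
    [0, 0, -5, 0, 0, 0, 0],
    [0, 0, -5, 0, 0, 0, 0],
    [0, 0, -5, 0, 0, 0, 0],
    [0, 0, -5, 0, 0, 0, 0],
    [0, 0, 0, 0, 0, 0, 0],
    [0, 0, 0, 0, 0, 0, 0],
  ],
)

```text
t: 23.7
tcp_pos: [0.6768, 0.1221, 0.3064]
ee_rot: [3.142, 0.0, 0.281]
contact_force: [0.4, 0.3, -0.4]
opening: -0.0001
grasp_force: 0.0
```

```bash
python3 on.py 13; python3 - <<'E'
from h import *
for n in('side0','side13'):
  g=cv2.cvtColor(cv2.imread(f'pics/{n}.png'),cv2.COLOR_BGR2GRAY);print(n,g[316:346,264:268].mean(1).astype(int).tolist())
for cam in('top','side'):
  H=[cv2.cvtColor(cv2.imread(f'pics/{cam}{k}.png'),cv2.COLOR_BGR2HSV) for k in(0,13)]
  for h in H:
    m=(h[...,0]>100)&(h[...,0]<120)&(h[...,1]>110);y,x=np.nonzero(m);print(cam,'mug',x.mean().round(1),y.mean().round(1),m.sum())
d=np.load('pics/wrist13.npz');R=cv2.Rodrigues(d['r'])[0]
def fe(P):
    p=R@np.array(P)+d['t'].reshape(3);n=np.hypot(*p[:2]);return p[:2]/n*np.arctan2(n,p[2])*d['K'][0,0]+d['K'][:2,2]
print('bowl centre wrist',fe([.546,.06,.04]))
def show(im,x0,x1,y0,y1):
  g=cv2.cvtColor(im,cv2.COLOR_BGR2GRAY)
  for r in range(y0,y1,3): print(r,''.join(' .:-=+*#%@'[min(9,int(v)//26)] for v in g[r,x0:x1:2]))
show(cv2.imread('pics/top13.png'),170,290,205,290)
E
```

```text
top [([283, 115, 25, 76, 558], [296.0, 160.0]), ([214, 236, 28, 28, 610], [228.0, 249.0]), ([204, 312, 21, 20, 288], [214.0, 321.0]), ([137, 318, 44, 42, 1222], [159.0, 338.0])]
side [([377, 339, 20, 20, 249], [386.0, 350.0]), ([383, 364, 43, 44, 1188], [404.0, 387.0])]
wrist []
23.85 [-0.30234684  0.05488424 -1.01293975]
side0 [147, 147, 147, 148, 139, 160, 171, 171, 163, 100, 0, 148, 175, 170, 175, 144, 64, 11, 151, 176, 171, 176, 143, 61, 20, 152, 176, 171, 177, 139]
side13 [168, 168, 170, 170, 160, 183, 194, 194, 186, 119, 0, 172, 198, 192, 197, 166, 77, 17, 175, 199, 193, 199, 167, 74, 30, 175, 198, 194, 201, 162]
top mug 358.8 206.0 1192
top mug 350.2 202.8 1246
side mug 316.9 234.3 1134
side mug 298.1 242.3 1070
bowl centre wrist [339.74878715 304.31212666]
205 ++++++++=+-=-:..............-------+++++++++++++++++++++++++
208 ******+::...................-=====++++++++++++++++++++++++++
211 =-::-**:::::.......:::::::::-======+++++++++++++++++++++++++
214 :::::**-:::::::::::::::::::::+++++++++++++++++++++++++++++++
217 :::::**-::::::::::::::::-=++++++++++++++++++++++++++++++++++

[... 859 characters left out ...]
-+:....+------..........:--------=+--------+++++++
262 ++++++++**=+-....--------:......:---------=+--------++++++++
265 +++++==-+*+=-....:+---------------------:=+--------+++++++++
268 -----====**::::::--=------------------::==--------++++++++++
271 ---::...:**:::::::::-=--:-----------:--=---------=++++++++++
274 ....::---**-:::::::----==---:-:::---==------------++++++++++
277 ---===+++**=:::::::---------=====-----------------++++++++++
280 *********++=::::::::------------------------------++++++++++
283 *+++=-=-::::::::::-------------------------------=++++++++++
286 :::::::::::::---------------------------====++++++++++++++++
289 ::::---------------------------====+++++++++++++++++++++++++
```

```bash
python3 - <<'E'
from h import *
for cam in('top','side'):
  for k in(0,13):
    h=cv2.cvtColor(cv2.imread(f'pics/{cam}{k}.png'),cv2.COLOR_BGR2HSV)
    m=((h[...,0]>100)&(h[...,0]<120)&(h[...,1]>110)).astype(np.uint8);n,_,st,ce=cv2.connectedComponentsWithStats(m);i=1+st[1:,4].argmax();print(cam,k,st[i],ce[i].round(1))
E
```

```text
top 0 [ 342  177   37   50 1191] [358.9 205.8]
top 13 [ 342  177   37   50 1197] [358.8 205.8]
side 0 [ 272  229   40   39 1022] [296.3 248.1]
side 13 [ 272  229   40   39 1007] [296.4 248.2]
```

The mug and spoon haven't moved, the onion is in the bowl and the pedal is back up.

```bash
python3 -c "
from bench import ctrl
print(ctrl.finish_job())"
```

```text
the job is handed in; nothing more can be done
None
```

I handed the job in at about 24 s. The bowl stands within about 4 mm of the drop point with the onion in it, the pedal was pressed to its stop and is back up, and the camera images show the mug and spoon unmoved.

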